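# Snap the cover onto the washer's soap box

### The arm

A 6-joint arm with a two-finger parallel gripper is mounted at the origin on the work surface. World frame = base frame: x ahead of the robot, y to its left, z up, the work surface at z = 0. Lengths are in m, angles in rad, forces in N, time in s.
With the tool pointing down it reaches from about 0.4 to 0.825 m from the base axis. Payload 7 kg.
Tool frame: the origin (TCP) lies at the very end of the fingers, on their centre line; the grasp point (between the pads) lies 19 mm behind it; z points along the fingers, y is the direction in which the jaws open and shut (so a half turn about z gives the same grasp; the last joint's range is limited). The gripper opens to 88 mm and grips with 3 to 60 N. Pads are 19 mm wide; open, the fingers measure 130 mm over their backs; the gripper's body (78 mm by 193 mm) begins 47 mm behind the grasp point.
Start: joints at [1.451, 0.359, 0.012, 0, -1.224, -0.288], TCP at [0.268, 0.62, 0.227] pointing down, gripper open.
Joint ranges: [-3.07, 3.07], [-1.43, 2.12], [-1.02, 1.25], [-3.03, 1.67], [-3.05, -0], [-3.03, 3.03]. Speed limits (rad/s): [2.39, 2.39, 3.01, 3.14, 3.14, 3.14].

### API

Orientations are given as [roll, pitch, yaw] about the fixed x, y, z axes, in that order (R = Rz(yaw) Ry(pitch) Rx(roll)).
In Python, from station import arm gives the robot as it stands.
- The arm moves only by the shell command python3 -m inch 'ROWS' [FORCE]. ROWS is text: rows parted by semicolons, each of 7 numbers parted by spaces: the closure, from 0 (fully open) to 1 (shut), then the shift along the tool's x, y, z each as a share of 300 mm, from -1 to 1, then the turn, a rotation vector about the tool's x, y, z each as a share of 60 degrees, from -1 to 1. In form: grip tx ty tz rx ry rz; .... A call has 1 to 12 rows; each row is the pose to reach, as a shift and turn from the pose commanded when the call began, along the tool's axes at that moment; what a row does not reach only later rows make up. A row lasts 1/10 s, in which the tool goes at most 50 mm and 8.59 degrees, less where a joint would pass 70% of its speed; a pose out of reach is approached as far as the arm can. A call with a number of a shift or a turn outside -1 to 1 is refused whole. A call with a gripper value outside its range is refused whole. The fingers move at their own pace and stop on an object; FORCE is the grip in N (left out, the last holds). Time passes only in rows, so rows that repeat a pose let the fingers close. It gives the time, the measured TCP pose, the force and the opening at its end, in the units of the state.
- arm.get_state(): the state, without advancing time (a new reading comes with each control period).
- arm.grab_frame(name): name is "side" or "top"; returns a dict with "img" (384x512x3 uint8, red, green, blue), "range_z" (384x512 float32, m along the optical axis (not along the pixel's ray), 0 where there is no reading), "fx", "fy", "cx", "cy" (pixels), "extrinsics" (4x4, takes a point from world to camera coordinates). Camera axes: x right, y up, looking along -z (the intrinsics and any distortion apply to the point x, -y, -z); pixel columns grow to the right and rows downward; lengths in m; the calibration is good to about 2 mm. A picture is of the moment at which its call begins.
- arm.job_done(): hands the job in, once; it reports no verdict.
The state is a dict: "t": time; "q": joint angles; "qd": joint speeds; "joint_efforts": joint torques, N m; "eef_pos": TCP position; "ee_rot": TCP orientation; "force": force on the tool from outside, world axes, zero at the start; "moment": the same for the moment, N m; "width": finger opening in m.
Only numpy, scipy, OpenCV 4.12 (cv2) and the standard library are available. Lean on these libraries where they do the work, as an engineer would, in place of code of your own. Each camera call takes 0.05 s, during which the arm holds its last target.

### The job

Pick the blue cover off the machine top by its white grip bar, set it square over the soap box so that the two orange snap hooks come up through its slots, and push it straight down, without forcing it, until both hooks have clicked over it and it lies fully home on the rim; then let go. It is brittle plastic: ease off as soon as it is home, since it cracks if pressed onto the box with more than about 45 N. Leave the detergent bottle, the dosing cup and the screwdriver where they are.

Things in the scene. Friction and masses are not known exactly. Their poses are not given: they have to be found in the camera images.
- soapbox: Open soap box fixed on the machine top: grey outer box 200 mm (x) by 110 mm (y), with a white liner that carries the flat rim (200 by 110 mm, 9 mm wide) and two orange snap hooks. Origin: centre of the box, x along the long side, z up; its place, yaw and height (0 to 15 mm above the machine top) vary. The rim is 43 to 57 mm above the origin: the liner is fitted by hand, see rim
- rim (a point): point in the middle of the box opening, 42 mm above the soap box's origin and fixed to its outer box, axes alike. The real rim, with the hooks, stands 1 to 15 mm above this point, differently each time, and does not move under the push: only feel (or a close look) tells where the cover meets it
- cover: Loose blue cover, a slab 190 (x) by 100 (y) by 14 mm thick, 0.1 to 0.2 kg, lying grip bar up. Origin: centre of its underside; x along the long side, z up. White grip bar along x in the middle: 80 mm long, 20 mm wide in y, from 14 to 44 mm above the origin. Two slots for the hooks, x 58 to 71 mm either side of the centre, 23 mm wide in y. Half a turn round fits as well
- end_a (a point): point on the cover's underside, 83 mm from its centre towards its +x end
- end_b (a point): point on the cover's underside, 83 mm from its centre towards its -x end
- hook_a (a joint): bend (rad) of the hook at the box's +x end: 0 upright, grows bent inwards (to about 0.07), springs back. Hook at x = 67.5 mm, 5 mm thick (x), 16 mm wide (y), top 29 mm above the real rim. Its nose points outwards, 4 mm beyond the hook, top sloped, flat catch underneath 1 mm over a seated cover's top
- hook_b (a joint): the same for the mirrored hook at x = -67.5 mm. Pushing down on the cover by its bar: both hooks together need about 5 to 20 N to spread from about 21 mm above home; past the slopes, about 17 mm above home, the push drops to a few N (not yet the click) while the noses rub in the slots; both click 1 to 2 mm above home; then the push rises sharply as the cover meets the rim
- detergent: orange detergent bottle, 72 mm diameter, 200 mm tall, standing; origin: centre of its underside; to be left alone
- dosing_cup: white plastic dosing cup, 64 mm wide, 60 mm tall; origin: centre of its underside; to be left alone
- screwdriver: red-handled screwdriver, 140 mm long, lying; origin: under its middle; to be left alone

How it is judged:
On the way:
1. the cover has been lifted well clear of the machine top, its underside more than 75 mm above it (height (world z) of cover above 0.075 m), for 0.1 s.
At the end, for the whole second after the job is handed in: Cover home under both hooks: each end's underside from 1 mm below to 18.5 mm above the rim point, with both hooks sprung back (bent under 0.025 rad), possible only once both clicked; centred within 5 mm, square within 0.08 rad, level within 0.03 rad, released and at rest (z of end_a in the frame of rim between -0.001 and 0.0185 m and z of end_b in the frame of rim between -0.001 and 0.0185 m and horizontal distance between cover and rim below 0.005 m and angle between the x axis of cover and the x axis of rim, either way round below 0.08 rad and angle between cover's own z axis and vertical below 0.03 rad and value of joint each of hook_a, hook_b below 0.025 rad and linear speed of cover below 0.01 m/s); the robot touches nothing.
It fails at once if the cover is pressed onto the soap box and its hooks with more than 45 N (contact force between cover and soapbox above 45 N).
It fails at once if the detergent bottle is moved more than 25 mm or tipped (distance of detergent from where it was at the start of the episode above 0.025 m or angle between detergent's own z axis and vertical above 0.3 rad).
It fails at once if the dosing cup is moved more than 25 mm or tipped (distance of dosing_cup from where it was at the start of the episode above 0.025 m or angle between dosing_cup's own z axis and vertical above 0.3 rad).
It fails at once if the screwdriver is moved more than 25 mm (distance of screwdriver from where it was at the start of the episode above 0.025 m).
It also fails if it takes over 58 s, if anything falls off the work surface, if the arm or the gripper's body presses on something with over 40 N, if the wrist force passes 120 N, or if a joint passes its speed limit or range.

## Working session

There is one attempt and no reset: what is moved stays moved. The work goes in short steps, Python scripts to look and compute and a shell command to move; the robot and the scene stay as the last step left them, time stands still between calls to the robot, and variables do not carry over. Pictures are saved under pics/ and viewed, and the job is handed in when it is done.

```bash
mkdir -p pics; ls
python3 - <<'E'
from station import arm
import cv2,numpy as np
s=arm.get_state();print(s)
for n in("top","side"):
    f=arm.grab_frame(n);cv2.imwrite(f"pics/{n}0.png",f["img"][:,:,::-1]);np.savez(f"pics/{n}0.npz",**f)
    print(n,f["fx"],f["fy"],f["cx"],f["cy"],np.round(f["extrinsics"],4).tolist(),[k for k in f])
E
```

```text
pics
{'t': 0.0, 'q': array([ 1.45109036e+00,  3.59398577e-01,  1.10413684e-02, -3.60363259e-04,
       -1.22410492e+00, -2.88115402e-01]), 'qd': array([-4.50532748e-04,  6.99850009e-04,  1.61825077e-03,  1.76203080e-03,
        2.60426645e-04, -1.91785815e-06]), 'joint_efforts': array([-7.89829355e-04, -5.82722139e+01,  2.93066561e+01,  6.99742377e+00,
        6.92790709e-03, -1.52407133e-04]), 'eef_pos': array([0.26752812, 0.61917258, 0.22560568]), 'ee_rot': array([ 3.13989924e+00, -1.48581283e-04, -4.07943977e-01]), 'force': array([-0.46216432,  0.29388979, -0.10915877]), 'moment': array([0.01965887, 0.06321819, 0.03072411]), 'width': 0.08786852873915242}
top 431.70426369416595 431.70426369416595 252.61474339855172 186.71448648668 [[-0.0286, -0.9995, -0.0165, 0.0178], [0.9845, -0.031, 0.1725, -0.56], [-0.1729, -0.0113, 0.9849, -0.7549], [0.0, 0.0, 0.0, 1.0]] ['img', 'range_z', 'fx', 'fy', 'cx', 'cy', 'extrinsics']
side 386.75125151592323 386.75125151592323 261.14296122667037 187.36824415361446 [[0.9919, -0.1262, 0.0157, -0.5502], [0.0762, 0.6887, 0.7211, -0.0782], [-0.1018, -0.714, 0.6927, -0.7923], [0.0, 0.0, 0.0, 1.0]] ['img', 'range_z', 'fx', 'fy', 'cx', 'cy', 'extrinsics']
```

View pics/top0.png

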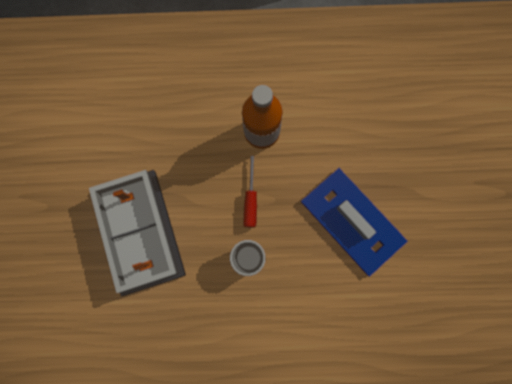

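View pics/side0.png

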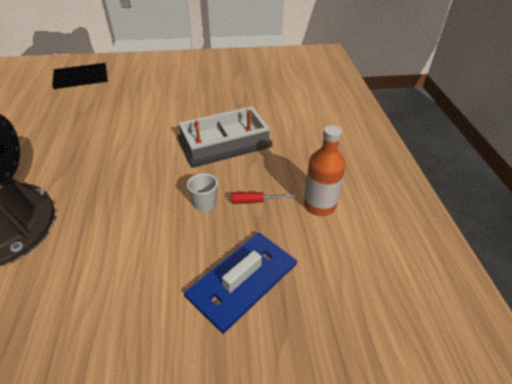

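The top view shows the box at about (137,232), the cover at (354,222) with its bar at (357,219), and bottle, cup and screwdriver between them. Next I turn these into world points.

```bash
cat > h.py <<'E'
import numpy as np,cv2
def cloud(f):
    z=f["range_z"].astype(float);v,u=np.mgrid[0:384,0:512]
    x=(u-f["cx"])/f["fx"]*z;y=-(v-f["cy"])/f["fy"]*z
    P=np.stack([x,y,-z],-1);E=np.array(f["extrinsics"])
    W=(P-E[:3,3])@E[:3,:3]; W[z<=0]=np.nan
    return W
def rect(p):
    (c,s,a)=cv2.minAreaRect((p[:,:2]*1000).astype(np.float32));b=cv2.boxPoints((c,s,a))
    e=[b[1]-b[0],b[2]-b[1]];l=max(e,key=np.linalg.norm)
    yaw=np.degrees(np.arctan2(l[1],l[0]));return np.round(c,1),np.round(s,1),round((yaw+90)%180-90,2)
E
python3 - <<'E'
from h import *
for n in("top","side"):
    f=dict(np.load(f"pics/{n}0.npz"));W=cloud(f);hsv=cv2.cvtColor(f["img"],cv2.COLOR_RGB2HSV);H,S,V=[hsv[...,i].astype(int) for i in range(3)]
    X,Y,Z=[W[...,i] for i in range(3)]
    print(n,"table z",np.nanmedian(Z[(S>60)&(H>8)&(H<20)&(V>60)]))
    blue=(H>105)&(H<130)&(S>120)&(V>40)
    p=W[blue];p=p[~np.isnan(p).any(1)];print("blue",len(p),np.percentile(p[:,2],[5,50,95]),rect(p[p[:,2]>.008]))
    c=np.nanmedian(p,0);near=np.hypot(X-c[0],Y-c[1])<.07
    m=near&(S<70)&(V>90)&(Z>.035);p=W[m];print("bar",len(p),np.median(p,0),np.percentile(p[:,2],[5,95]),rect(p))
    # box: region y>.1
    box=(Y>.12)&(Y<.45)&(X>.3)&(X<.75)&(Z>.02)
    org=box&(S>150)&(H<15)&(Z>.045)
    k,l,st,cen=cv2.connectedComponentsWithStats(org.astype(np.uint8))
    for i in range(1,k):
        if st[i,4]>8:
            q=W[l==i];print("hook",st[i,4],np.round(np.median(q,0),4),np.percentile(q[:,2],[0,10,90,100]).round(4),cen[i])
    p=W[box&~org];h,e=np.histogram(p[:,2],np.arange(.02,.1,.002));print([(round(a,3),b) for a,b in zip(e,h) if b>5])
E
```

```text
top table z 0.00019213544961932115
blue 4197 [0.01184611 0.01423454 0.01651686] (array([ 494.4, -189.2]), array([187.1,  99. ]), np.float32(39.52))
bar 452 [ 0.49483565 -0.18983487  0.04416117] [0.0417525  0.04652088] (array([ 495.3, -189.8]), array([79.8, 19.8]), np.float32(39.94))
hook 56 [0.5511 0.2407 0.077 ] [0.0451 0.0557 0.0839 0.0848] [119.78571429 193.28571429]
hook 54 [0.4219 0.2016 0.0771] [0.046  0.0597 0.0832 0.0857] [139.68518519 265.59259259]
[(np.float64(0.02), np.int64(1959)), (np.float64(0.022), np.int64(1256)), (np.float64(0.024), np.int64(266)), (np.float64(0.026), np.int64(98)), (np.float64(0.028), np.int64(85)), (np.float64(0.03), np.int64(90)), (np.float64(0.032), np.int64(68)), (np.float64(0.034), np.int64(86)), (np.float64(0.036), np.int64(75)), (np.float64(0.038), np.int64(99)), (np.float64(0.04), np.int64(133)), (np.float64(0.042), np.int64(86)), (np.float64(0.044), np.int64(88)), (np.float64(0.046), np.int64(58)), (np.float64(0.048), np.int64(68)), (np.float64(0.05), np.int64(136)), (np.float64(0.052), np.int64(617)), (np.float64(0.054), np.int64(793)), (n
[... 643 characters left out ...]
4(0.022), np.int64(398)), (np.float64(0.024), np.int64(146)), (np.float64(0.026), np.int64(100)), (np.float64(0.028), np.int64(126)), (np.float64(0.03), np.int64(98)), (np.float64(0.032), np.int64(119)), (np.float64(0.034), np.int64(109)), (np.float64(0.036), np.int64(98)), (np.float64(0.038), np.int64(114)), (np.float64(0.04), np.int64(124)), (np.float64(0.042), np.int64(113)), (np.float64(0.044), np.int64(119)), (np.float64(0.046), np.int64(128)), (np.float64(0.048), np.int64(82)), (np.float64(0.05), np.int64(111)), (np.float64(0.052), np.int64(154)), (np.float64(0.054), np.int64(380)), (np.float64(0.056), np.int64(120)), (np.float64(0.058), np.int64(7)), (np.float64(0.082), np.int64(12))]
```

Run:
```python
from h import *
from scipy.optimize import least_squares
for n in("top","side"):
    f=dict(np.load(f"pics/{n}0.npz"));W=cloud(f)
    X,Y,Z=[W[...,i] for i in range(3)]
    box=(Y>.12)&(Y<.33)&(X>.3)&(X<.7)
    m=box&(Z>.050)&(Z<.0585);p=W[m];print(n,"rim",len(p),rect(p),np.median(p[:,2]), "plane",np.round(np.linalg.lstsq(np.c_[p[:,:2]-p[:,:2].mean(0),np.ones(len(p))],p[:,2],rcond=None)[0],4))
    h=W[box&(Z>.072)&(Z<.09)];k=h[:,0]>.49
    a=h[k].mean(0);b=h[~k].mean(0);print(a,b,"mid",(a+b)/2,"d",np.linalg.norm((a-b)[:2]),"yaw",np.degrees(np.arctan2(*(a-b)[1::-1])),h[:,2].max())
    t=h[h[:,2]>.081];k=t[:,0]>.49;a=t[k].mean(0);b=t[~k].mean(0);print("tops",len(t),a,b,"mid",(a+b)/2,"d",np.linalg.norm((a-b)[:2]),"yaw",np.degrees(np.arctan2(*(a-b)[1::-1])))
s=W=None
import glob
from station import arm
s=arm.get_state();print(s["ee_rot"],s["eef_pos"])
```

```text
top rim 1745 (array([487.7, 225.2]), array([200.2, 111.2]), np.float32(16.63)) 0.05427375488767766 plane [-0.0008 -0.002   0.0542]
[0.55224368 0.24325332 0.07978829] [0.42178498 0.20485449 0.07938354] mid [0.48701433 0.2240539  0.07958591] d 0.13599244013789877 yaw 16.401109515504988 0.08569256245094947
tops 52 [0.55064315 0.24361385 0.08306871] [0.42382817 0.20603595 0.08280492] mid [0.48723566 0.2248249  0.08293681] d 0.1322654109976637 yaw 16.505646896848823
side rim 780 (array([488.9, 225.6]), array([201.2, 114.5]), np.float32(16.7)) 0.054769036481772435 plane [-0.0017  0.0027  0.0543]
[0.55290676 0.24239884 0.07783373] [0.4226323  0.20494982 0.07914112] mid [0.48776953 0.22367433 0.07848742] d 0.13555021907729936 yaw 16.037958796243412 0.08553912559742204
tops 21 [0.55123564 0.24602828 0.08293716] [0.4245247  0.2060399  0.08311591] mid [0.48788017 0.22603409 0.08302654] d 0.1328711108621391 yaw 17.515038163544325
[ 3.14008413e+00 -1.37979464e-04 -4.07921323e-01] [0.26756567 0.6192278  0.22571402]
```

Run:
```python
import cv2
a=cv2.imread("pics/top0.png")[150:310,70:200];cv2.imwrite("pics/boxz.png",cv2.resize(a,None,fx=3.7,fy=3.7,interpolation=cv2.INTER_NEAREST))
```

```text
(no output)
```

View pics/boxz.png

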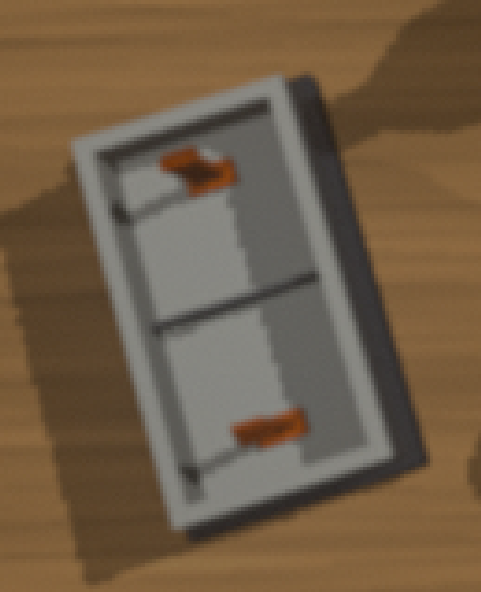

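```bash
cat > go.py <<'E'
# prints shares for a target pose from the measured pose
import sys,numpy as np
from scipy.spatial.transform import Rotation as R
from station import arm
def to(x,y,z,yawdeg,rd=4,corr=True):
    s=arm.get_state();R0=R.from_euler("xyz",s["ee_rot"]);Rt=R.from_euler("xyz",[np.pi,0,np.radians(yawdeg)])
    d=R0.inv().apply(np.array([x,y,z])-s["eef_pos"]);rv=(R0.inv()*Rt).as_rotvec()
    print("mm",np.round(d*1000,1),"deg",np.round(np.degrees(rv),2),"shares",np.round(d/.3,rd),np.round(rv/np.radians(60),rd))
if __name__=="__main__":to(*map(float,sys.argv[1:]))
E
python3 - <<'E'
from h import *
f=dict(np.load("pics/top0.npz"));W=cloud(f);X,Y,Z=[W[...,i] for i in range(3)]
for nm,b in dict(bottle=(.55,.8,-.12,.1),cup=(.35,.5,-.05,.1),).items():
    q=W[(X>b[0])&(X<b[1])&(Y>b[2])&(Y<b[3])&(Z>.02)];print(nm,q.min(0).round(3),q.max(0).round(3))
E
python3 -m inch '0 0.82 0.953 0 0 0 0.917;0 0.82 0.953 0 0 0 0.917;0 0.82 0.953 0 0 0 0.917;0 0.82 0.953 0 0 0 0.917;0 0.82 0.953 0 0 0 0.917;0 0.82 0.953 0 0 0 0.917;0 0.82 0.953 0 0 0 0.917;0 0.82 0.953 0 0 0 0.917;0 0.82 0.953 0 0 0 0.917;0 0.82 0.953 0 0 0 0.917'
python3 go.py 0.4955 -0.1897 0.226 -140.3
```

```text
bottle [ 0.55  -0.055  0.02 ] [0.708 0.017 0.203]
cup [ 0.4   -0.016  0.02 ] [0.499 0.045 0.063]
t: 1.1
eef_pos: [0.3803, 0.2591, 0.2267]
ee_rot: [-3.141, 0.0, -1.37]
force: [0.1, 0.6, -0.3]
width: 0.0878
mm [462.8 -23.1   0.5] deg [-0.000e+00  3.000e-02  6.183e+01] shares [ 1.5426 -0.0771  0.0017] [-0.0000e+00  5.0000e-04  1.0305e+00]
```

```bash
python3 -m inch '0 0.9 -0.045 0 0 0 0.6;0 0.9 -0.045 0 0 0 0.6;0 0.9 -0.045 0 0 0 0.6;0 0.9 -0.045 0 0 0 0.6;0 0.9 -0.045 0 0 0 0.6;0 0.9 -0.045 0 0 0 0.6;0 0.9 -0.045 0 0 0 0.6;0 0.9 -0.045 0 0 0 0.6'
python3 go.py 0.4955 -0.1897 0.10 -140.3
```

```text
t: 1.9
eef_pos: [0.448, -0.0018, 0.2262]
ee_rot: [3.141, -0.0, -1.997]
force: [-0.1, 1.0, 0.5]
width: 0.0873
mm [ 151.4 -121.   126.2] deg [ 2.000e-02 -3.000e-02  2.588e+01] shares [ 0.5048 -0.4034  0.4208] [ 4.000e-04 -5.000e-04  4.313e-01]
```

```bash
python3 -m inch '0 0.505 -0.403 0 0 0 0.431;0 0.505 -0.403 0 0 0 0.431;0 0.505 -0.403 0 0 0 0.431;0 0.505 -0.403 0 0 0 0.431;0 0.505 -0.403 0 0 0 0.431;0 0.505 -0.403 0.14 0 0 0.431;0 0.505 -0.403 0.28 0 0 0.431;0 0.505 -0.403 0.42 0 0 0.431;0 0.505 -0.403 0.42 0 0 0.431;0 0.505 -0.403 0.42 0 0 0.431;0 0.505 -0.403 0.42 0 0 0.431'
python3 go.py 0.4955 -0.1897 0.018 -140.3
python3 - <<'E'
from station import arm
import cv2
f=arm.grab_frame("side");cv2.imwrite("pics/s1.png",f["img"][:,:,::-1])
E
```

```text
t: 3.0
eef_pos: [0.4973, -0.1894, 0.1029]
ee_rot: [-3.139, 0.002, -2.446]
force: [0.1, 0.1, -0.1]
width: 0.0875
mm [ 1.7  1.1 84.9] deg [-0.14  0.12  0.17] shares [0.0057 0.0038 0.2829] [-0.0024  0.0019  0.0028]
```

View pics/s1.png

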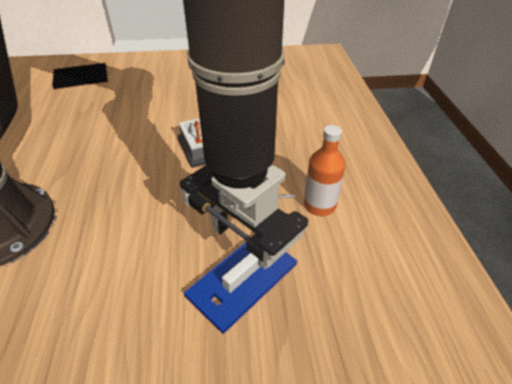

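The jaws straddle the white bar at about (245,270), square to it. Going down.

```bash
python3 -m inch '0 0.005 0.003 0.1 0 0 0;0 0.005 0.003 0.2 0 0 0;0 0.005 0.003 0.23 0 0 0;0 0.005 0.003 0.25 0 0 0;0 0.005 0.003 0.265 0 0 0;0 0.005 0.003 0.265 0 0 0;0 0.005 0.003 0.265 0 0 0;0 0.005 0.003 0.265 0 0 0'
python3 go.py 0.4955 -0.1897 0.018 -140.3
```

```text
t: 3.85
eef_pos: [0.4941, -0.1904, 0.0218]
ee_rot: [-3.141, 0.001, -2.448]
force: [-0.2, -0.8, -0.3]
width: 0.0882
mm [-1.5 -0.4  3.9] deg [-0.05  0.05  0.06] shares [-0.0049 -0.0012  0.0128] [-0.0009  0.0009  0.001 ]
```

```bash
python3 -m inch '0 0 0 0.01 0 0 0;0 0 0 0.01 0 0 0;1 0 0 0.01 0 0 0;1 0 0 0.01 0 0 0;1 0 0 0.01 0 0 0;1 0 0 0.01 0 0 0;1 0 0 0.01 0 0 0;1 0 0 0.01 0 0 0;1 0 0 0.01 0 0 0;1 0 0 0.01 0 0 0;1 0 0 0.01 0 0 0;1 0 0 0.01 0 0 0' 55
python3 -m inch '1 0 0 0 0 0 0;1 0 0 0 0 0 0;1 0 0 0 0 0 0'
python3 -c "from station import arm;s=arm.get_state();print(s)"
```

```text
t: 5.05
eef_pos: [0.4936, -0.1903, 0.0181]
ee_rot: [-3.142, 0.0, -2.448]
force: [1.1, -0.3, 0.3]
width: 0.0198
t: 5.35
eef_pos: [0.4936, -0.1903, 0.0181]
ee_rot: [3.142, -0.0, -2.448]
force: [-0.1, 0.4, -0.0]
width: 0.0194
{'t': 5.35, 'q': array([ 3.00753101e-03,  3.55424213e-01, -5.56964054e-01, -4.76902192e-06,
       -6.58418737e-01, -8.79971818e-01]), 'qd': array([-7.71952298e-04,  6.06090425e-04, -1.46507971e-04, -1.47521698e-05,
       -1.49130300e-04,  6.65198105e-04]), 'joint_efforts': array([-4.16837423e-02, -4.76211298e+01,  1.90627635e+01,  4.58200693e+00,
       -2.54906357e-03,  9.08599701e-03]), 'eef_pos': array([ 0.49357707, -0.19031531,  0.01806538]), 'ee_rot': array([ 3.14158360e+00, -6.36992993e-06, -2.44776439e+00]), 'force': array([-0.11087919,  0.37151737, -0.03907642]), 'moment': array([ 0.08999675, -0.12093491,  0.01080833]), 'width': 0.019448988676425555}
```

```bash
python3 -m inch '1 0 0 -0.05 0 0 0;1 0 0 -0.15 0 0 0;1 0 0 -0.28 0 0 0;1 0 0 -0.42 0 0 0;1 0 0 -0.56 0 0 0;1 0 0 -0.7 0 0 0;1 0 0 -0.76 0 0 0;1 0 0 -0.76 0 0 0;1 0 0 -0.76 0 0 0;1 0 0 -0.76 0 0 0'
python3 go.py 0.4878 0.2252 0.246 -163.4
python3 - <<'E'
from station import arm
import cv2
for n in("side","top"):
    f=arm.grab_frame(n);cv2.imwrite(f"pics/l1{n}.png",f["img"][:,:,::-1])
E
```

```text
t: 6.35
eef_pos: [0.4927, -0.1901, 0.2445]
ee_rot: [3.14, -0.002, -2.448]
force: [0.2, 1.4, -1.8]
width: 0.0197
mm [-261.8  322.5   -1.2] deg [ 0.09 -0.11 23.14] shares [-0.8725  1.075  -0.0041] [ 0.0016 -0.0018  0.3857]
```

View pics/l1side.png

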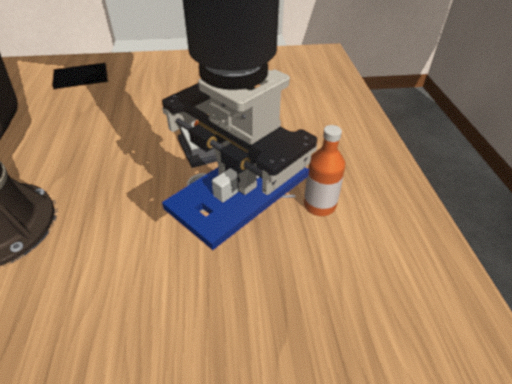

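View pics/l1top.png

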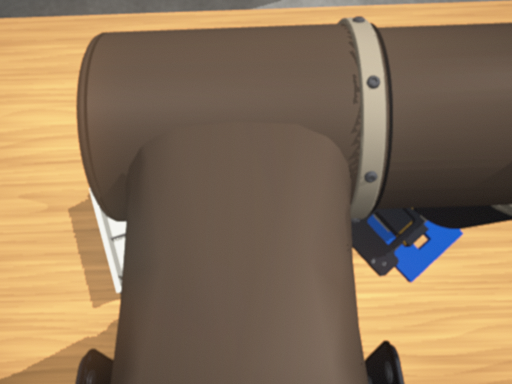

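```bash
python3 -m inch '1 -0.04 0.05 0 0 0 0.02;1 -0.1 0.123 0 0 0 0.05;1 -0.17 0.209 0 0 0 0.1;1 -0.24 0.295 0 0 0 0.15;1 -0.31 0.381 0 0 0 0.2;1 -0.38 0.467 0 0 0 0.25;1 -0.45 0.553 0 0 0 0.3;1 -0.52 0.64 0 0 0 0.34;1 -0.59 0.726 0 0 0 0.386;1 -0.65 0.8 0 0 0 0.386;1 -0.69 0.85 0 0 0 0.386;1 -0.7 0.862 0 0 0 0.386'
python3 go.py 0.4878 0.2252 0.246 -163.4
```

```text
t: 7.65
eef_pos: [0.4893, 0.1444, 0.245]
ee_rot: [-3.141, -0.002, -2.85]
force: [-0.2, -0.4, -1.8]
width: 0.0197
mm [-21.7  77.8  -1.1] deg [-0.03 -0.09  0.11] shares [-0.0725  0.2594 -0.0035] [-0.0004 -0.0015  0.0018]
```

```bash
python3 -m inch '1 -0.02 0.07 0 0 0 0;1 -0.05 0.17 0 0 0 0;1 -0.07 0.24 0 0 0 0;1 -0.0725 0.259 0 0 0 0;1 -0.0725 0.259 0.08 0 0 0;1 -0.0725 0.259 0.18 0 0 0;1 -0.0725 0.259 0.26 0 0 0;1 -0.0725 0.259 0.3 0 0 0;1 -0.0725 0.259 0.3 0 0 0;1 -0.0725 0.259 0.3 0 0 0;1 -0.0725 0.259 0.3 0 0 0'
python3 - <<'E'
from h import *
from station import arm
for n in("side","top"):
    f=arm.grab_frame(n);cv2.imwrite(f"pics/m1{n}.png",f["img"][:,:,::-1]);np.savez(f"pics/m1{n}.npz",**f)
    W=cloud(f);hsv=cv2.cvtColor(f["img"],cv2.COLOR_RGB2HSV);H,S,V=[hsv[...,i].astype(int) for i in range(3)]
    b=(H>105)&(H<130)&(S>120)&(V>40);p=W[b];p=p[~np.isnan(p).any(1)]
    print(n,len(p),np.percentile(p[:,2],[2,50,98]) if len(p) else 0, rect(p) if len(p)>9 else 0)
s=arm.get_state();print(s["t"],s["eef_pos"],s["ee_rot"],s["force"])
E
```

```text
t: 8.75
eef_pos: [0.4891, 0.2238, 0.1574]
ee_rot: [3.141, 0.002, -2.852]
force: [-0.6, -0.8, -0.6]
width: 0.0195
side 1540 [0.14408882 0.15376658 0.15563275] (array([491.6, 221.1]), array([186.5, 101.7]), np.float32(15.9))
top 3122 [0.15060722 0.15327423 0.15621389] (array([494.4, 210.6]), array([187.8, 123.2]), np.float32(16.07))
8.85 [0.48884962 0.22383764 0.15724356] [ 3.14078386e+00  1.84536446e-03 -2.85190857e+00] [ 0.04193792 -0.00704363 -1.15565298]
```

View pics/m1side.png

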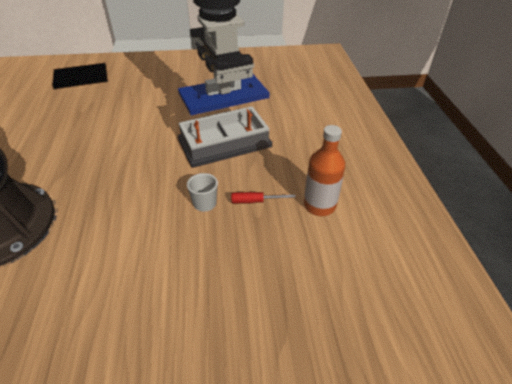

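View pics/m1top.png

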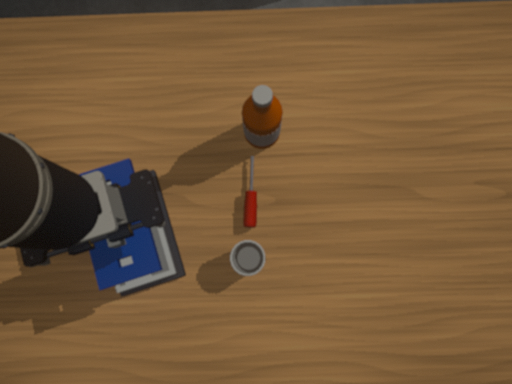

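```bash
cat > cov.py <<'E'
from h import *
def cov(f,zt,n,box=(.4878,.2252),yaw=16.6):
    W=cloud(f);hsv=cv2.cvtColor(f["img"],cv2.COLOR_RGB2HSV);H,S,V=[hsv[...,i].astype(int) for i in range(3)]
    b=(H>100)&(H<135)&(S>100)&(abs(W[...,2]-zt)<.006)
    k,l,st,_=cv2.connectedComponentsWithStats(b.astype(np.uint8))
    m=np.isin(l,[i for i in range(1,k) if st[i,4]>60]);p=W[m]
    c,s=np.cos(np.radians(yaw)),np.sin(np.radians(yaw));d=(p[:,:2]-box)*1000
    L=np.c_[d[:,0]*c+d[:,1]*s,-d[:,0]*s+d[:,1]*c]
    print(n,len(p),"z",np.median(p[:,2]),rect(p),"x",np.percentile(L[:,0],[0,.5,99.5,100]).round(1),"y",np.percentile(L[:,1],[0,.5,99.5,100]).round(1))
    # plane tilt
    A=np.c_[L/1000,np.ones(len(L))];q=np.linalg.lstsq(A,p[:,2],rcond=None)[0];print("  slope",q.round(4))
    # edge fits: for bins in x, max/min y
    for lo,hi,nm in((0,1,"x"),(1,0,"y")):
        for fn,t in((np.min,"min"),(np.max,"max")):
            r=[]
            for a in range(-90,90,5):
                w=L[(L[:,hi]>=a)&(L[:,hi]<a+5)]
                if len(w)>3:r.append((a+2.5,fn(w[:,lo])))
            r=np.array(r);print("  ",nm,t,[(int(a),round(float(v),1)) for a,v in r])
E
python3 - <<'E'
from cov import *
for n in("side","top"):cov(dict(np.load(f"pics/m1{n}.npz")),.1535,n)
E
```

```text
side 1424 z 0.15389630897443418 (array([492.1, 221.2]), array([188. , 101.7]), np.float32(15.86)) x [-90.7 -90.5  95.5  97.5] y [-55.1 -54.1  43.5  46.9]
  slope [0.0033 0.0171 0.1539]
   x min [(-52, -90.4), (-47, -90.6), (-42, -90.2), (-37, -90.6), (-32, -90.5), (-27, -90.3), (-22, -90.3), (-17, -89.1), (-12, -90.6), (-7, -90.7), (-2, -90.4), (2, -90.1), (7, -90.1), (12, -90.2), (17, -89.1), (22, -90.3), (27, -90.5), (32, -89.9), (37, -90.3), (42, -88.5), (47, -85.1)]
   x max [(-52, 96.1), (-47, 95.2), (-42, 96.5), (-37, 96.6), (-32, 93.7), (-27, 95.4), (-22, 95.5), (-17, 94.9), (-12, 94.6), (-7, 95.1), (-2, 91.9), (2, 95.6), (7, 95.7), (12, 94.7), (17, 95.0), (22, 95.3), (27, 94.2), (32, 94.4), (37, 97.5), (42, -30.6), (47, -71.1)]
   y min [(-87, -52.6), (-82, -54.5), (-77, -53.5), (-72, -53.2), (-67, -53.0), (-62, -52.8), (-57, -52.9), (-52, -55.1), (-47, -53.2), (-42, -53.4), (-37, -54.6), (-32, -53.2), (-27, -51.8), (-22, -53.6), (-17, -53.1), (-12, -52.9), (-7, -53.1), (-2, -52.8), (2, -52.9), (7, -54.3), (12, -53.4), (17, -53.1), (22, -53.5), (27, -53.5), (32, -54.1), (37, 
[... 1260 characters left out ...]
34.6), (17, -18.1), (22, -18.5), (27, -18.0), (32, -18.1), (37, -19.2), (42, -27.3), (47, -27.7)]
   y min [(-87, -53.0), (-82, -52.7), (-77, -53.1), (-72, -52.7), (-67, -52.8), (-62, -53.3), (-57, -52.7), (-52, -52.6), (-47, -52.9), (-42, -52.8), (-37, -53.0), (-32, -52.6), (-27, -53.1), (-22, -52.7), (-17, -46.6), (57, -43.0), (62, -44.4), (67, -46.8), (72, -52.8), (77, -53.2), (82, -53.1), (87, -53.2)]
   y max [(-87, 46.6), (-82, 46.4), (-77, 46.2), (-72, 46.6), (-67, 45.3), (-62, 46.5), (-57, 45.8), (-52, 45.8), (-47, 45.2), (-42, 45.6), (-37, 45.9), (-32, 45.9), (-27, 45.2), (-22, 37.5), (-17, 36.1), (57, -27.9), (62, -24.5), (67, -15.4), (72, -7.8), (77, -7.7), (82, -7.4), (87, -5.5)]
```

```bash
python3 -m inch '1 0.0077 0.009 0 0 0 0;1 0.0077 0.009 0.04 0 0 0;1 0.0077 0.009 0.08 0 0 0;1 0.0077 0.009 0.12 0 0 0;1 0.0077 0.009 0.145 0 0 0;1 0.0077 0.009 0.15 0 0 0;1 0.0077 0.009 0.15 0 0 0;1 0.0077 0.009 0.15 0 0 0;1 0.0077 0.009 0.15 0 0 0'
python3 - <<'E'
from cov import *
from station import arm
for n in("side","top"):
    f=arm.grab_frame(n);cv2.imwrite(f"pics/m2{n}.png",f["img"][:,:,::-1]);np.savez(f"pics/m2{n}.npz",**f)
    s=arm.get_state();cov(f,s["eef_pos"][2]-.004,n)
    a=f["img"][130:310,20:200] if n=="top" else f["img"][50:180,150:300]
    cv2.imwrite(f"pics/m2z{n}.png",cv2.resize(a[:,:,::-1],None,fx=3.3,fy=3.3,interpolation=cv2.INTER_CUBIC))
print(s["t"],s["eef_pos"],s["ee_rot"],s["force"])
E
```

```text
t: 9.75
eef_pos: [0.4856, 0.2256, 0.1115]
ee_rot: [3.141, 0.001, -2.852]
force: [0.3, 0.2, -0.5]
width: 0.0197
side 1353 z 0.10801835616132578 (array([488.6, 223.8]), array([188.5, 102. ]), np.float32(15.91)) x [-93.8 -93.2  92.7  94.2] y [-53.1 -51.4  47.6  50.5]
  slope [0.0012 0.0155 0.108 ]
   x min [(-52, -93.1), (-47, -93.8), (-42, -93.1), (-37, -93.1), (-32, -91.6), (-27, -93.5), (-22, -93.1), (-17, -93.0), (-12, -93.0), (-7, -92.7), (-2, -93.2), (2, -93.2), (7, -92.9), (12, -93.7), (17, -92.1), (22, -93.1), (27, -93.4), (32, -93.0), (37, -91.2), (42, -93.4), (47, -90.8)]
   x max [(-52, 89.7), (-47, 93.5), (-42, 94.2), (-37, 92.4), (-32, 91.9), (-27, 92.7), (-22, 92.5), (-17, 92.1), (-12, 93.4), (-7, 93.7), (-2, 92.2), (2, 89.8), (7, 92.8), (12, 94.1), (17, 92.7), (22, 92.7), (27, 91.5), (32, 90.7), (37, 93.3), (42, -32.4), (47, -33.8)]
   y min [(-87, -51.5), (-82, -50.6), (-77, -50.1), (-72, -51.3), (-67, -50.2), (-62, -51.0), (-57, -50.1), (-52, -50.6), (-47, -50.7), (-42, -51.4), (-37, -50.3), (-32, -50.4), (-27, -50.6), (-22, -51.4), (-17, -49.6), (-12, -52.1), (-7, -51.
[... 1490 characters left out ...]
 -50.4), (-77, -50.5), (-72, -50.4), (-67, -50.3), (-62, -50.3), (-57, -50.0), (-52, -50.4), (-47, -50.3), (-42, -50.6), (-37, -49.9), (-32, -50.4), (-27, -50.2), (-22, -46.7), (52, -42.5), (57, -43.8), (62, -45.3), (67, -50.6), (72, -50.4), (77, -50.6), (82, -50.5), (87, -50.2)]
   y max [(-87, 48.1), (-82, 48.6), (-77, 48.8), (-72, 48.6), (-67, 49.4), (-62, 48.7), (-57, 48.7), (-52, 47.9), (-47, 47.9), (-42, 49.0), (-37, 48.6), (-32, 47.6), (-27, 37.8), (-22, 36.3), (52, -26.2), (57, -21.8), (62, -12.2), (67, -11.7), (72, -8.0), (77, -8.4), (82, -3.6), (87, 30.5)]
9.85 [0.48549784 0.2255622  0.11148485] [ 3.14120279e+00  7.43632525e-04 -2.85194883e+00] [ 0.28230108  0.22698742 -2.06661249]
```

View pics/m2zside.png

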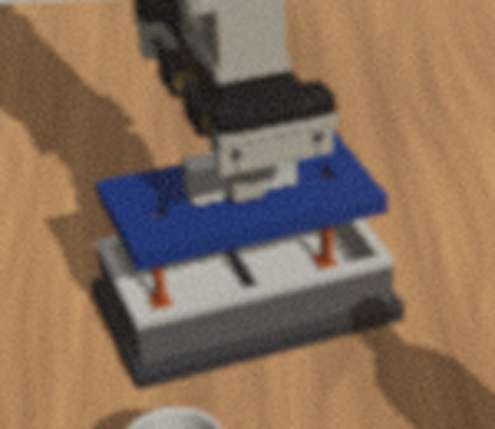

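View pics/m2ztop.png

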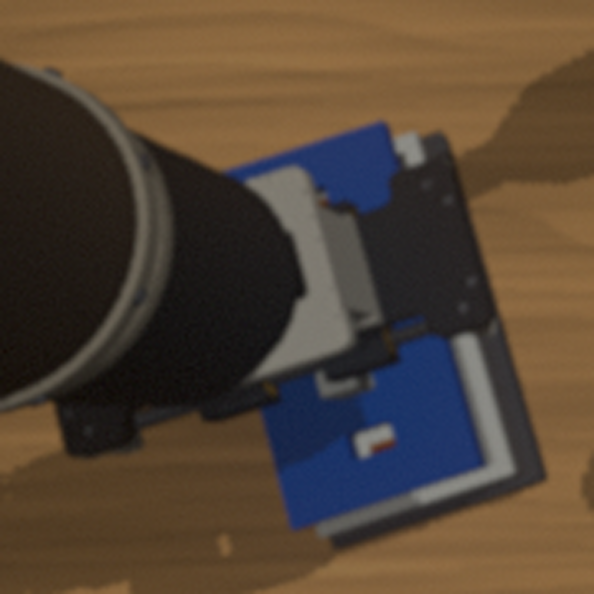

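Cover is about 0.5–0.9 mm off centre; a small trim, then down near the hook tops.

```bash
python3 -m inch '1 -0.0013 0.0023 0.01 0 0 0;1 -0.0013 0.0023 0.02 0 0 0;1 -0.0013 0.0023 0.03 0 0 0;1 -0.0013 0.0023 0.04 0 0 0;1 -0.0013 0.0023 0.045 0 0 0;1 -0.0013 0.0023 0.05 0 0 0;1 -0.0013 0.0023 0.05 0 0 0'
python3 -c "from station import arm;s=arm.get_state();print(s['eef_pos'],s['force'],s['moment'],s['ee_rot'])"
```

```text
t: 10.55
eef_pos: [0.4853, 0.226, 0.0958]
ee_rot: [-3.141, -0.001, -2.852]
force: [-1.1, 0.3, -0.8]
width: 0.0199
[0.48531799 0.22600658 0.09581213] [-1.06841397  0.25807227 -0.84313879] [0.00296063 0.01254871 0.03229257] [-3.14135061e+00 -5.47791933e-04 -2.85201429e+00]
```

```bash
for i in 1; do python3 -m inch '1 0 0 0.0035 0 0 0;1 0 0 0.007 0 0 0;1 0 0 0.0105 0 0 0;1 0 0 0.0105 0 0 0'; python3 -c "from station import arm;s=arm.get_state();print(s['eef_pos'],s['force'],s['moment'])"; done
```

```text
t: 10.95
eef_pos: [0.4855, 0.2261, 0.0931]
ee_rot: [-3.142, 0.0, -2.852]
force: [-1.5, -0.3, 3.0]
width: 0.0194
[0.48547143 0.22611031 0.09308429] [-1.51296502 -0.33349801  2.99272555] [-0.15343827  0.68128853  0.00866369]
```

```bash
python3 -m inch '1 0 0 0.003 0 0 0;1 0 0 0.006 0 0 0;1 0 0 0.006 0 0 0'; python3 -c "from station import arm;s=arm.get_state();print(s['eef_pos'],s['force'],s['moment'])"
```

```text
t: 11.25
eef_pos: [0.4858, 0.2263, 0.0917]
ee_rot: [3.142, 0.001, -2.852]
force: [-2.5, -0.7, 6.6]
width: 0.02
[0.48578035 0.22633761 0.09173827] [-2.54600564 -0.71568665  6.58898506] [-0.33150019  1.03382749  0.00446347]
```

```bash
python3 -m inch '1 0 0 0.003 0 0 0;1 0 0 0.006 0 0 0;1 0 0 0.006 0 0 0'; python3 -c "from station import arm;s=arm.get_state();print(s['eef_pos'],s['force'],s['moment'])"
```

```text
t: 11.55
eef_pos: [0.4859, 0.2265, 0.0903]
ee_rot: [3.141, 0.001, -2.852]
force: [-2.8, 0.2, 9.6]
width: 0.0191
[0.48592978 0.22645572 0.09028689] [-2.80866407  0.21738645  9.63959496] [-0.27009419  1.38762291  0.03876443]
```

Force builds as expected, but the lateral force and moment show the -x hook taking it alone. I shift the cover about 1.2 mm towards -x while continuing.

```bash
python3 -m inch '1 0.002 0 0 0 0 0;1 0.004 0 0 0 0 0;1 0.004 0 0 0 0 0'; python3 -c "from station import arm;s=arm.get_state();print(s['eef_pos'],s['force'],s['moment'])"
```

```text
t: 11.85
eef_pos: [0.4851, 0.2263, 0.0902]
ee_rot: [3.141, 0.002, -2.851]
force: [-0.4, -0.4, 6.9]
width: 0.0196
[0.48509234 0.22631288 0.09022536] [-0.42220552 -0.43263701  6.89999951] [-0.28246546  0.51926273  0.02891161]
```

```bash
python3 -m inch '1 0 0 0.003 0 0 0;1 0 0 0.003 0 0 0'; python3 -c "from station import arm;s=arm.get_state();print(s['eef_pos'],s['force'],s['moment'])"
```

```text
t: 12.05
eef_pos: [0.485, 0.2263, 0.0892]
ee_rot: [3.141, 0.002, -2.852]
force: [-0.7, 0.4, -2.0]
width: 0.0196
[0.48500244 0.22628404 0.08923548] [-0.68177303  0.36395256 -2.02889301] [0.21095418 0.04483065 0.03452253]
```

```bash
python3 -m inch '1 0 0 0.0035 0 0 0;1 0 0 0.007 0 0 0;1 0 0 0.0105 0 0 0;1 0 0 0.014 0 0 0;1 0 0 0.0175 0 0 0;1 0 0 0.021 0 0 0;1 0 0 0.0245 0 0 0;1 0 0 0.0245 0 0 0'; python3 -c "from station import arm;s=arm.get_state();print(s['eef_pos'],s['force'],s['moment'])"
```

```text
t: 12.85
eef_pos: [0.4844, 0.2259, 0.0809]
ee_rot: [3.142, 0.0, -2.852]
force: [1.6, 0.1, 2.9]
width: 0.0198
[0.48436442 0.22589402 0.08087234] [1.58602339 0.06676634 2.90251775] [ 0.21946555 -0.42181815  0.00251145]
```

```bash
python3 -m inch '1 0 0 0.0035 0 0 0;1 0 0 0.007 0 0 0;1 0 0 0.0105 0 0 0;1 0 0 0.0105 0 0 0'; python3 -c "from station import arm;s=arm.get_state();print(s['eef_pos'],s['force'],s['moment'])"
```

```text
t: 13.25
eef_pos: [0.4843, 0.2258, 0.0777]
ee_rot: [-3.142, -0.0, -2.852]
force: [1.3, 0.5, 2.5]
width: 0.0197
[0.48429089 0.22579346 0.07772758] [1.29547676 0.46327427 2.51449342] [ 0.23305909 -0.50223451  0.02707818]
```

```bash
python3 -m inch '1 -0.0015 0 0.0035 0 0 0;1 -0.0015 0 0.007 0 0 0;1 -0.0015 0 0.009 0 0 0;1 -0.0015 0 0.009 0 0 0'; python3 -c "from station import arm;s=arm.get_state();print(s['eef_pos'],s['force'],s['moment'])"
```

```text
t: 13.65
eef_pos: [0.4846, 0.2258, 0.075]
ee_rot: [-3.141, -0.0, -2.852]
force: [0.4, -0.4, 2.2]
width: 0.0195
[0.4845563  0.22579983 0.07495221] [ 0.42849439 -0.38036432  2.22473847] [ 0.0993077  -0.15580763  0.01070222]
```

```bash
python3 -m inch '1 0 0 0.0017 0 0 0;1 0 0 0.0017 0 0 0'; python3 -c "from station import arm;s=arm.get_state();print(s['eef_pos'],s['force'],s['moment'])"
```

```text
t: 13.85
eef_pos: [0.4846, 0.2259, 0.0746]
ee_rot: [-3.142, -0.0, -2.852]
force: [-0.9, -0.2, 3.7]
width: 0.0198
[0.4846207  0.22587571 0.07459085] [-0.90137803 -0.23271914  3.72786905] [ 0.02201516 -0.13703723  0.01103369]
```

```bash
python3 -m inch '1 0 0 0.0017 0 0 0;1 0 0 0.0017 0 0 0'; python3 -c "from station import arm;s=arm.get_state();print(s['eef_pos'],s['force'],s['moment'])"
```

```text
t: 14.05
eef_pos: [0.4839, 0.2254, 0.0734]
ee_rot: [-3.141, -0.002, -2.853]
force: [-0.4, -0.1, -3.1]
width: 0.0195
[0.48387134 0.22538927 0.07335784] [-0.38664281 -0.08206639 -3.14426896] [ 1.08170741e-01 -2.73868913e-01 -2.10310292e-05]
```

```bash
python3 -m inch '1 0 0 0.0017 0 0 0;1 0 0 0.0017 0 0 0'; python3 -c "from station import arm;s=arm.get_state();print(s['eef_pos'],s['force'],s['moment'])"
```

```text
t: 14.25
eef_pos: [0.4846, 0.2258, 0.0733]
ee_rot: [-3.141, -0.001, -2.852]
force: [0.4, -0.4, -1.8]
width: 0.0197
[0.48462508 0.22582377 0.07329944] [ 0.41742609 -0.35429432 -1.81578138] [ 0.05109204 -0.15288503 -0.0111043 ]
```

```bash
python3 -m inch '1 0 0 0.0017 0 0 0;1 0 0 0.0017 0 0 0'; python3 -c "from station import arm;s=arm.get_state();print(s['eef_pos'],s['force'],s['moment'])"
```

```text
t: 14.45
eef_pos: [0.4848, 0.226, 0.0731]
ee_rot: [-3.142, -0.0, -2.852]
force: [-0.4, 0.9, -2.0]
width: 0.0195
[0.4847778  0.22596812 0.07307946] [-0.430313    0.85551214 -2.01157541] [ 0.01607961 -0.11845858  0.05424944]
```

```bash
python3 -m inch '1 0 0 0.0017 0 0 0;1 0 0 0.0017 0 0 0'; python3 -c "from station import arm;s=arm.get_state();print(s['eef_pos'],s['force'],s['moment'])"
```

```text
t: 14.65
eef_pos: [0.4848, 0.226, 0.0727]
ee_rot: [3.142, 0.0, -2.852]
force: [-0.3, 0.4, -1.6]
width: 0.0193
[0.48483409 0.22599538 0.07271599] [-0.27416498  0.40776925 -1.6447992 ] [ 0.05157194 -0.20193493  0.02788691]
```

```bash
python3 -m inch '1 0 0 0.0017 0 0 0;1 0 0 0.0017 0 0 0'; python3 -c "from station import arm;s=arm.get_state();print(s['eef_pos'],s['force'],s['moment'])"
```

```text
t: 14.85
eef_pos: [0.4849, 0.226, 0.0725]
ee_rot: [3.141, 0.0, -2.852]
force: [-1.8, -1.3, 4.0]
width: 0.02
[0.48486143 0.2260247  0.07250154] [-1.84137166 -1.31892385  3.99058205] [-0.05211971  0.31286761 -0.0498225 ]
```

Contact with the rim is starting. Small steps to a firm but safe seat.

```bash
python3 -m inch '1 0 0 0.0012 0 0 0;1 0 0 0.0012 0 0 0'; python3 -c "from station import arm;s=arm.get_state();print(s['eef_pos'],s['force'],s['moment'])"
```

```text
t: 15.05
eef_pos: [0.4849, 0.226, 0.0725]
ee_rot: [3.142, 0.001, -2.852]
force: [-3.9, -0.5, 7.7]
width: 0.0195
[0.48487957 0.2260201  0.07247129] [-3.88760598 -0.45242059  7.73890655] [-0.21752867  0.85725083  0.0062053 ]
```

```bash
python3 -m inch '1 0 0 0.0012 0 0 0;1 0 0 0.0012 0 0 0'; python3 -c "from station import arm;s=arm.get_state();print(s['eef_pos'],s['force'],s['moment'])"
```

```text
t: 15.25
eef_pos: [0.4848, 0.226, 0.0724]
ee_rot: [3.142, 0.001, -2.852]
force: [-5.2, -1.1, 11.1]
width: 0.0196
[0.48483935 0.22598619 0.07243074] [-5.22300684 -1.10834298 11.11250012] [-0.35594491  1.46256074  0.03145938]
```

```bash
python3 -m inch '1 0 0 -0.002 0 0 0;1 0 0 -0.004 0 0 0;1 0 0 -0.004 0 0 0'
python3 - <<'E'
from cov import *
from station import arm
for n in("side","top"):
    f=arm.grab_frame(n);np.savez(f"pics/m3{n}.npz",**f)
    s=arm.get_state();cov(f,.0685,n)
    a=f["img"][130:310,20:200] if n=="top" else f["img"][60:180,150:300]
    cv2.imwrite(f"pics/m3z{n}.png",cv2.resize(a[:,:,::-1],None,fx=3.3,fy=3.3,interpolation=cv2.INTER_CUBIC))
print(s["t"],s["eef_pos"],s["ee_rot"],s["force"],s["moment"])
E
```

```text
t: 15.55
eef_pos: [0.4848, 0.226, 0.0725]
ee_rot: [3.141, 0.0, -2.852]
force: [-0.5, -0.5, 0.9]
width: 0.0196
side 1221 z 0.06909731323697597 (array([487.6, 224. ]), array([187.1, 102.7]), np.float32(16.02)) x [-94.2 -93.8  92.1  92.9] y [-52.3 -50.8  48.2  51. ]
  slope [0.0013 0.0181 0.0692]
   x min [(-52, -82.8), (-47, -94.0), (-42, -93.9), (-37, -93.4), (-32, -93.8), (-27, -94.2), (-22, -93.1), (-17, -94.2), (-12, -93.5), (-7, -93.9), (-2, -93.6), (2, -93.8), (7, -92.6), (12, -93.9), (17, -93.7), (22, -93.7), (27, -93.5), (32, -93.8), (37, -93.6), (42, -92.5), (47, -91.5)]
   x max [(-52, 87.7), (-47, 91.9), (-42, 92.1), (-37, 91.8), (-32, 91.4), (-27, 92.3), (-22, 87.0), (-17, 91.4), (-12, 92.9), (-7, 91.2), (-2, 90.6), (2, 92.6), (7, 90.8), (12, 92.8), (17, 92.6), (22, 90.4), (27, 91.7), (32, 89.8), (37, 92.2), (42, -33.0), (47, -34.7)]
   y min [(-87, -49.6), (-82, -50.4), (-77, -51.1), (-72, -49.7), (-67, -49.1), (-62, -48.7), (-57, -51.9), (-52, -50.0), (-47, -50.8), (-42, -48.7), (-37, -52.1), (-32, -50.4), (-27, -50.6), (-22, -51.1), (-17, -50.2), (-12, -49.4), (-7, -50.8
[... 1533 characters left out ...]
(-57, -49.3), (-52, -49.6), (-47, -49.5), (-42, -49.8), (-37, -49.5), (-32, -49.6), (-27, -49.9), (-22, -44.2), (47, -39.1), (52, -43.5), (57, -44.6), (62, -47.1), (67, -49.8), (72, -50.2), (77, -50.0), (82, -50.1), (87, -49.9)]
   y max [(-87, 49.1), (-82, 49.7), (-77, 49.7), (-72, 48.9), (-67, 49.3), (-62, 48.6), (-57, 48.4), (-52, 48.4), (-47, 48.2), (-42, 49.1), (-37, 49.0), (-32, 48.6), (-27, 37.2), (-22, 35.2), (47, -27.2), (52, -26.7), (57, -13.7), (62, -11.8), (67, -11.3), (72, -9.4), (77, -7.2), (82, 27.1), (87, 30.5)]
15.65 [0.48477072 0.22599755 0.07252966] [ 3.14157319e+00 -3.38613545e-05 -2.85196499e+00] [-1.33495491  0.78933523  1.36932463] [ 0.13398957 -0.03330669 -0.03035605]
```

View pics/m3zside.png

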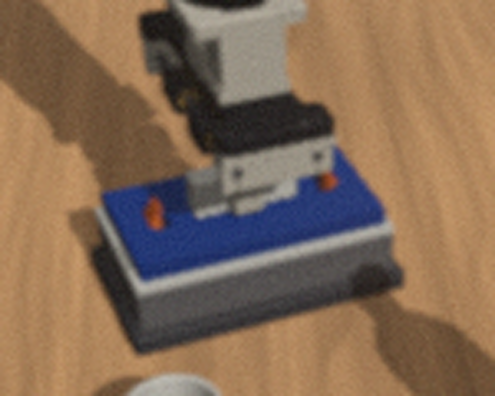

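View pics/m3ztop.png

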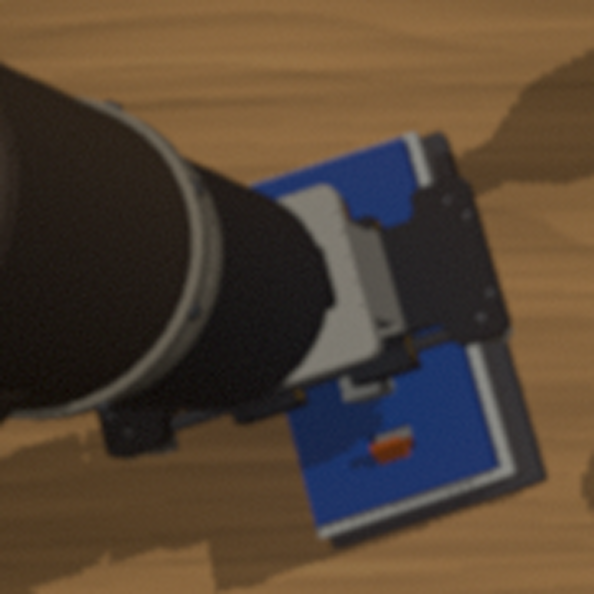

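Both orange hooks show above the cover, at (154,213) and (328,181) in the side crop; the cover is level and about 1 mm off centre. A light tug will show whether both have caught.

```bash
python3 -m inch '1 -0.0015 0 -0.002 0 0 0;1 -0.0015 0 -0.004 0 0 0;1 -0.0015 0 -0.004 0 0 0'; python3 -c "from station import arm;s=arm.get_state();print(s['eef_pos'],s['force'],s['moment'])"
```

```text
t: 15.95
eef_pos: [0.485, 0.226, 0.0734]
ee_rot: [-3.141, -0.001, -2.852]
force: [1.3, 0.4, -3.8]
width: 0.0195
[0.48499064 0.22596254 0.07344078] [ 1.31653575  0.36040488 -3.81769009] [ 0.14204552 -0.44375542  0.03942432]
```

```bash
python3 -m inch '1 0 0 -0.002 0 0 0;1 0 0 -0.002 0 0 0'; python3 -c "from station import arm;s=arm.get_state();print(s['eef_pos'],s['force'],s['moment'])"
```

```text
t: 16.15
eef_pos: [0.4847, 0.2259, 0.0736]
ee_rot: [-3.142, -0.001, -2.852]
force: [1.1, 1.4, -11.5]
width: 0.0195
[0.48471727 0.22585015 0.07362825] [  1.07616226   1.44403128 -11.53790614] [ 0.49206248 -0.96247424  0.00929918]
```

The tug is held (−11.5 N), but the moment puts it mostly on the −x hook. Tilting the +x end up by a hair will test the other one.

```bash
python3 -m inch '1 0 0 0 0 -0.004 0;1 0 0 0 0 -0.008 0;1 0 0 0 0 -0.008 0'; python3 -c "from station import arm;s=arm.get_state();print(s['eef_pos'],s['ee_rot'],s['force'],s['moment'])"
```

```text
t: 16.45
eef_pos: [0.4845, 0.2257, 0.0737]
ee_rot: [-3.141, 0.007, -2.852]
force: [2.7, 1.9, -17.5]
width: 0.0196
[0.48454832 0.2257485  0.07370343] [-3.14130726  0.00728138 -2.85222573] [  2.67334477   1.91403916 -17.53916456] [ 0.7295797  -0.82111438  0.06769685]
```

Now the load is 17.5 N and centred, so both hooks hold. I level, ease back down and release.

```bash
python3 -m inch '1 0 0 0 0 0.004 0;1 0 0 0.002 0 0.008 0;1 0 0 0.004 0 0.008 0;1 0 0 0.006 0 0.008 0;1 0 0 0.006 0 0.008 0'; python3 -c "from station import arm;s=arm.get_state();print(s['eef_pos'],s['ee_rot'],s['force'],s['moment'])"
```

```text
t: 16.95
eef_pos: [0.4858, 0.2263, 0.0735]
ee_rot: [3.141, 0.001, -2.852]
force: [0.4, -0.1, -3.1]
width: 0.0196
[0.4857914  0.2263084  0.07352603] [ 3.14140700e+00  1.38653266e-03 -2.85155447e+00] [ 0.35492733 -0.11591538 -3.05636815] [-0.09932133 -0.09895438 -0.0211489 ]
```

```bash
python3 -m inch '1 0 0 0.001 0 0 0;1 0 0 0.001 0 0 0'; python3 -c "from station import arm;s=arm.get_state();print(s['eef_pos'],s['ee_rot'],s['force'],s['moment'])"
```

```text
t: 17.15
eef_pos: [0.4857, 0.2264, 0.0731]
ee_rot: [3.141, 0.001, -2.852]
force: [-1.5, -0.6, -1.6]
width: 0.0197
[0.48570015 0.22637901 0.07307484] [ 3.14125621e+00  1.33045366e-03 -2.85161441e+00] [-1.50814869 -0.56640202 -1.59066121] [-0.0270117   0.01342047  0.01366063]
```

```bash
python3 -m inch '1 0 0 0.0012 0 0 0;1 0 0 0.002 0 0 0;1 0 0 0.002 0 0 0'; python3 -c "from station import arm;s=arm.get_state();print(s['eef_pos'],s['ee_rot'],s['force'],s['moment'])"
```

```text
t: 17.45
eef_pos: [0.4856, 0.2264, 0.0725]
ee_rot: [3.141, 0.001, -2.852]
force: [-3.3, -1.6, 5.0]
width: 0.0198
[0.48560536 0.22636971 0.07247758] [ 3.14133751e+00  1.10505214e-03 -2.85164201e+00] [-3.34931263 -1.62018536  4.97921749] [-0.17728429  0.53653949 -0.04975387]
```

```bash
python3 -m inch '0 0 0 0 0 0 0;0 0 0 0 0 0 0;0 0 0 0 0 0 0;0 0 0 0 0 0 0;0 0 0 0 0 0 0;0 0 0 0 0 0 0;0 0 0 0 0 0 0;0 0 0 0 0 0 0'
```

```text
t: 18.25
eef_pos: [0.4852, 0.2261, 0.0717]
ee_rot: [-3.142, -0.0, -2.852]
force: [-0.4, -0.6, -0.7]
width: 0.078
```

```bash
python3 -m inch '0 0 0 -0.05 0 0 0;0 0 0 -0.15 0 0 0;0 0 0 -0.3 0 0 0;0 0 0 -0.45 0 0 0;0 0 0.1 -0.5 0 0 0;0 0 0.25 -0.5 0 0 0;0 0 0.4 -0.5 0 0 0;0 0 0.55 -0.5 0 0 0;0 0 0.7 -0.5 0 0 0;0 0 0.8 -0.5 0 0 0;0 0 0.8 -0.5 0 0 0;0 0 0.8 -0.5 0 0 0'
python3 - <<'E'
from cov import *
from station import arm
for n in("side","top"):
    f=arm.grab_frame(n);np.savez(f"pics/m4{n}.npz",**f);cv2.imwrite(f"pics/m4{n}.png",f["img"][:,:,::-1])
    cov(f,.0685,n)
    a=f["img"][130:310,20:200] if n=="top" else f["img"][60:180,150:300]
    cv2.imwrite(f"pics/m4z{n}.png",cv2.resize(a[:,:,::-1],None,fx=3.3,fy=3.3,interpolation=cv2.INTER_CUBIC))
    W=cloud(f);hsv=cv2.cvtColor(f["img"],cv2.COLOR_RGB2HSV);H,S=hsv[...,0],hsv[...,1]
    X,Y,Z=[W[...,i] for i in range(3)]
    t=W[(Z>.074)&(Z<.09)&(Y>.15)&(Y<.3)&(X<.65)&(X>.35)&(S>150)&((H<15)|(H>170))];k=t[:,0]>.49
    a=t[k].mean(0);b=t[~k].mean(0);print("hooks",k.sum(),(~k).sum(),a,b,np.linalg.norm((a-b)[:2]))
E
```

```text
t: 19.45
eef_pos: [0.4161, 0.4565, 0.2212]
ee_rot: [-3.141, -0.001, -2.851]
force: [-0.2, -0.2, -0.6]
width: 0.0877
side 1301 z 0.06901027656007183 (array([488.4, 224.7]), array([187.3, 102. ]), np.float32(16.27)) x [-93.1 -93.   93.   93.9] y [-51.8 -50.9  48.7  50.6]
  slope [0.001  0.0131 0.069 ]
   x min [(-52, -68.0), (-47, -93.0), (-42, -92.8), (-37, -93.0), (-32, -91.9), (-27, -93.1), (-22, -93.0), (-17, -93.1), (-12, -90.8), (-7, -92.5), (-2, -93.1), (2, -93.0), (7, -92.9), (12, -93.1), (17, -89.4), (22, -91.1), (27, -93.0), (32, -93.0), (37, -91.4), (42, -92.6), (47, -89.0)]
   x max [(-52, 87.8), (-47, 91.9), (-42, 93.1), (-37, 93.4), (-32, 93.9), (-27, 92.9), (-22, 93.2), (-17, 88.3), (-12, 92.7), (-7, 89.6), (-2, 92.5), (2, 91.0), (7, 93.2), (12, 92.5), (17, 93.9), (22, 93.3), (27, 91.5), (32, 90.2), (37, 92.9), (42, 92.7), (47, 92.5)]
   y min [(-87, -49.8), (-82, -49.4), (-77, -49.9), (-72, -49.4), (-67, -50.1), (-62, -51.1), (-57, -49.8), (-52, -50.3), (-47, -50.9), (-42, -50.7), (-37, -49.2), (-32, -50.0), (-27, -50.7), (-22, -49.4), (-17, -49.9), (-12, -50.0), (-7, -
[... 1880 characters left out ...]
(37, -49.7), (42, -49.6), (47, -49.8), (52, -49.8), (57, -49.8), (62, -49.6), (67, -50.0), (72, -49.5), (77, -49.4), (82, -49.7), (87, -49.5)]
   y max [(-87, 48.7), (-82, 49.0), (-77, 49.0), (-72, 48.6), (-67, 48.7), (-62, 49.5), (-57, 49.4), (-52, 48.5), (-47, 49.9), (-42, 49.8), (-37, 49.0), (-32, 49.4), (-27, 48.9), (-22, 49.6), (-17, 48.9), (-12, 49.7), (-7, 50.3), (-2, 48.8), (2, 49.2), (7, 48.7), (12, 48.0), (17, 49.2), (22, 48.6), (27, 48.1), (32, 48.7), (37, 48.7), (42, 49.3), (47, 48.8), (52, 49.4), (57, 49.5), (62, 48.7), (67, 49.6), (72, 49.3), (77, 48.6), (82, 48.7), (87, 48.1)]
hooks 32 44 [0.5511286  0.24228671 0.08147045] [0.4221383  0.2042455  0.08029486] 0.13448282646537552
```

View pics/m4zside.png

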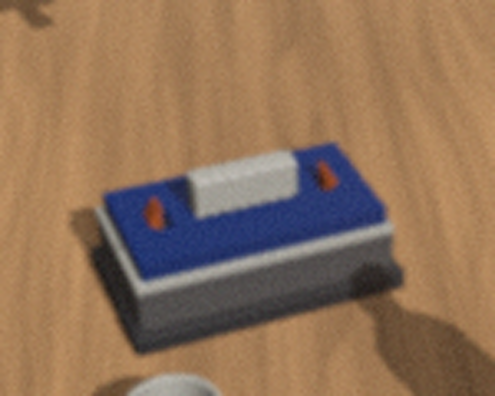

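View pics/m4top.png

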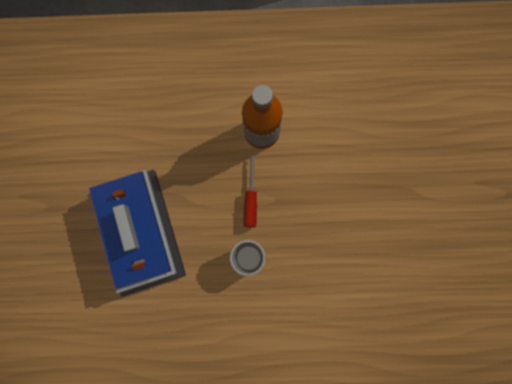

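The pictures show the cover flat, square and within about 0.5 mm of centre, with both hooks upright above it at (119,194) and (138,266). The bottle, cup and screwdriver are where they were, so I am handing in.

```bash
python3 -c "from station import arm;print(arm.job_done())"
```

```text
the job is handed in; nothing more can be done
None
```

The cover is home on the soap box under both snap hooks and released, and the job was handed in at about 19.5 s. No verdict was reported.

**Lift and placing:** I gripped the cover by its white bar and raised it to about 0.23 m. I then centred it over the box by camera and pushed it down in small steps.

**Push:** The highest push I read was about 11 N, and I eased off as soon as the cover met the rim. Early on, only the −x hook was taking load. Shifting the cover about 1.2 mm towards −x evened that out.

**Tug test:** The first light pull put nearly all the load on the −x hook. With the +x end tilted up slightly, the cover held about 17.5 N with the load centred. I take that to mean both hooks had clicked.

**Last pictures:**

| Check | Measured | Limit |
|---|---|---|
| Off centre | about 0.5 mm | 5 mm |
| Yaw (top camera) | cover 16.6°, box 16.6° | 0.08 rad (4.6°) |
| Level (top camera) | slope under 0.002 | 0.03 rad |

- **Height:** The cover's top is at 68.4 mm and the rim at 54.3 mm, which matches a 14 mm cover lying fully down.
- **Hooks:** Both stand up through the slots, about as far apart as before. I could not measure their bend directly.
- **Other objects:** The bottle, cup and screwdriver look unmoved.

**Disagreement:** The side camera showed a slope of 0.013 across the cover's width. It showed 0.016 while the cover was still held level in the gripper, so I put that down to camera error.

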